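Clamp a split chopping board

ROBOT

A 6-joint arm with a two-finger parallel gripper is mounted at the origin on the work surface. World frame = base frame: x ahead of the robot, y to its left, z up, the work surface at z = 0. Lengths are in m, angles in degrees, forces in N, time in s.
With the tool pointing down it reaches from about 0.25 to 0.725 m from the base axis. Payload 9.7 kg.
Tool frame: the origin (TCP) lies midway between the tips of the shut fingers; the grasp point (between the pads) lies 19 mm behind it (bot.pinch_z is the distance from the TCP to the grasp point, in m); z points along the fingers, y is the direction in which the jaws open and shut (so a half turn about z gives the same grasp; the last joint's range is limited). The gripper opens to 85 mm and grips with 20 to 120 N. Pads are 22 mm wide; open, the fingers measure 114 mm over their backs; the gripper's body (76 mm by 85 mm) begins 54 mm behind the grasp point. The pads swing forward as they close: fully open they stand 13 mm farther back than shut.
Start: joints at [68.182, 4.979, 10.078, 95.1, 0, 90], TCP at [0.204, 0.511, 0.231] pointing down, gripper open.
Joint ranges: [-179.16, 179.16], [-48.56, 103.87], [-65.8, 70.77], [-126.05, 130.52], [-82.76, 87.17], [-180, 180]. Speed limits (degrees/s): [127.2, 127.2, 147.25, 180, 180, 180].

INTERFACE

Orientations are given as [roll, pitch, yaw] about the fixed x, y, z axes, in that order (R = Rz(yaw) Ry(pitch) Rx(roll)).
In Python, from workcell import bot, imaging gives the robot as it stands.
- The arm moves only by the tool servo_tool, never from a script. Its argument "moves" is a list that holds one entry, the list of rows, each a list of 7 numbers: the turn, a rotation vector about the tool's x, y, z in rad, then the shift along the tool's x, y, z in cm, then the finger opening in cm, from 0 to 8.54. A call has 1 to 12 rows; each row shifts and turns the pose as measured when the row begins, along the tool's axes as they then stand; what a row does not reach is not made up. A row lasts 1/12 s, in which the tool goes at most 41.7 mm and 7.16 degrees, less where a joint would pass 70% of its speed; a pose out of reach is approached as far as the arm can. A call is refused whole if a number of a shift passes 4.17 or a number of a turn 0.125, either way. A call with a gripper value outside its range is refused whole. The fingers move at their own pace and stop on an object; "force" is the grip in N (left out, the last holds). Time passes only in rows, so rows that do not move let the fingers close. It gives the time, the measured TCP pose, the force and the opening at its end, in the units of the state.
- bot.get_obs(): the state, without advancing time (a new reading comes with each control period).
- imaging.camera(name): name is "scene" or "top" or "wrist"; returns the picture (480x640x3 uint8, blue, green, red); there is no depth.
- imaging.calibration(name): a dict with "fx", "fy", "cx", "cy" (pixels), "camera_from_world" (4x4, takes a point from world to camera coordinates). Camera axes: x right, y down, z forward; pixel columns grow to the right and rows downward; lengths in m; the calibration is good to about 2 mm. A picture is of the moment at which its call begins: read the wrist's pose just before it. calibration takes no time and is no camera call; for the wrist camera it gives the pose at the moment of the call.
- bot.job_done(): hands the job in, once; it reports no verdict.
The state is a dict: "time": time; "q": joint angles; "qd": joint speeds; "joint_efforts": joint torques, N m; "ee_pos": TCP position; "tcp_rot": TCP orientation; "wrist_force": force on the tool from outside, world axes, zero at the start; "torque": the same for the moment, N m; "opening": finger opening in m.
Only numpy, scipy, OpenCV 4.12 (cv2) and the standard library are available. Lean on these libraries where they do the work, as an engineer would, in place of code of your own. Each camera call takes 0.05 s, during which the arm holds its last target.

TASK

The small wooden chopping board has split lengthwise into two halves and the joint has just been glued. Stand the one-hand bar clamp across the middle of the board, a jaw outside each long edge, and squeeze its trigger again and again until the split is shut along its whole length and the trigger stalls, so that the clamp holds the board firmly by itself. Let go and leave the clamp standing upright on the board, and leave the bottle, the bowl and the salt box alone.

Things in the scene. Friction and masses are not known exactly. Their poses are not given: they have to be found in the camera images.
- clamp: One-hand bar clamp, black plastic, steel bar, 0.45 kg, 270 mm long, 130 high, 32 wide, standing on jaws and heel, grip and trigger up. Origin: at its foot, mid-width, below the trigger's pin; x along the bar towards the far jaw, z up. Head: moving jaw x 1 to 19 mm, pad face at x 32; heel x -42 to 1, z 0 to 24; housing x -45 to 25, 26 wide, z 28 to 62. Bar: 7 thick, z 30 to 48, out 15 to 60 behind.
- grip (a point): Middle of the upright grip, at x -34 mm, z 93 mm in the clamp's frame. The grip is a straight post with flat sides, 22 mm along the bar (x -45 to -23), 24 mm across it, z 62 to 130 mm. To carry the clamp without working the trigger, pinch it across (along the clamp's y) and hard, 60 to 80 N: the centre of mass lies 75 mm ahead of the grip.
- squeeze (a point): Midway between the back of the grip and the front of the released trigger's finger piece, x -11.5 mm, z 93 mm in the clamp's frame. Here grip and trigger together measure 67 mm along the bar (released), 37 mm (home). To squeeze, pinch both along the clamp's x, one finger behind the grip, one before the trigger, the tips no lower than z 65 mm.
- trigger (a joint): Trigger ahead of the grip, 18 mm wide, its pin at z 18; its finger piece is a round bar across it, 14 thick, at z 93. 0 = released, 0.4 rad = home; a spring returns it (let it back below 0.1). Each full squeeze draws the bar in 6 or 12 mm; running free it takes 5 N, then it stiffens. When a squeeze of 20 to 30 N stalls at 0.2 to 0.3 rad, the grip is firm (15 to 28 N at the jaws).
- bar_jaw (a joint): Travel of the bar with the far jaw into the housing, in m: the opening between the two jaw faces is 0.150 m minus this value. It slides only in the closing direction; catches every 1.5 mm stop it from opening.
- pad_face (a point): Middle of the face of the moving jaw's rubber pad, 10 mm above the jaw's foot. The face is 28 mm wide, z 2 to 28 mm; the pad yields 1 mm per 5 N, 7 mm at most.
- far_face (a point): Middle of the face of the far jaw's pad, at the end of the bar, 10 mm above the jaw's foot; a face of the same size. The line from pad_face to far_face runs along the clamp's x. The clamp ends 26 mm beyond this face; the jaw is 52 mm high.
- board_a: One half of the split board: pale bare wood 180 mm long (x), 55 mm wide (y), 20 mm thick, 0.11 kg, lying flat. Origin: centre of its underside. Its split edge is the one at y = +27.5 mm.
- board_b: The other half, same size and axes, lying beside the first with the split 6 to 10 mm open. Origin: centre of its underside. Its split edge is the one at y = -27.5 mm. Shut, the whole board is 110 mm wide.
- board_a_a (a point): Point on the split edge of board_a, at x = -85 mm, mid-thickness.
- board_a_b (a point): Point on the split edge of board_a, at x = +85 mm, mid-thickness.
- board_b_a (a point): Point on the split edge of board_b, at x = -85 mm, mid-thickness; meets board_a_a when the split is shut.
- board_b_b (a point): Point on the split edge of board_b, at x = +85 mm, mid-thickness; meets board_a_b when the split is shut.
- soap: Green dish-soap bottle, 62 mm across, 190 mm tall, standing. Origin: centre of its underside. Leave it alone.
- bowl: Blue rice bowl, 116 mm across, 62 mm high. Origin: centre of its underside. Leave it alone.
- salt_box: Brown wooden salt box with a lid and a small steel knob, 136 mm by 96 mm, 84 mm high. Origin: centre of its underside. Leave it alone.
Mind the look-alikes: they are no part of the job. Leave any blue or turquoise look-alike of the board_b alone.

How it is judged:
By the outcome, as a careful person would: the job done as asked, in the order asked, and still so for the second after the job is handed in, with the robot touching nothing.
It also fails if it takes over 54 s, if anything falls off the work surface, if the arm or the gripper's body presses on something with over 40 N, if the wrist force passes 120 N, or if a joint passes its speed limit or range.

## Working session

There is one attempt and no reset: what is moved stays moved. The work goes in short steps, Python scripts to look and compute and a tool call to move; the robot and the scene stay as the last step left them, time stands still between calls to the robot, and variables do not carry over. Pictures are saved under pics/ and viewed, and the job is handed in when it is done.

Besides the shell and the picture viewer there is one more tool, called after "Call:" as name(argument=value, ...) on one line, values as JSON. servo_tool: Moves the arm, as the interface text tells. Its arguments: {"type":"object","properties":{"moves":{"type":"array","items":{"type":"array","items":{"type":"array","items":{"type":"number"}}}},"force":{"type":"number"}},"required":["moves"]}

```bash
ls; mkdir -p pics; python3 - <<'E'
from workcell import bot, imaging
import cv2
for n in ("scene","top"):
    cv2.imwrite(f"pics/{n}0.png", imaging.camera(n))
    c=imaging.calibration(n); print(n,c)
o=bot.get_obs(); print(o, bot.pinch_z)
E
```

```text
pics
scene {'fx': 564.646609890684, 'fy': 564.646609890684, 'cx': 319.9493762328514, 'cy': 248.8714989090065, 'camera_from_world': array([[ 0.81195425,  0.58334113, -0.02105772, -0.41703439],
       [ 0.3680322 , -0.53959964, -0.75722158, -0.13968583],
       [-0.45308123,  0.60707936, -0.65281854,  1.63782057],
       [ 0.        ,  0.        ,  0.        ,  1.        ]])}
top {'fx': 553.6311633948536, 'fy': 553.6311633948536, 'cx': 316.25115713287545, 'cy': 244.43481523405774, 'camera_from_world': array([[ 0.00995867, -0.99994383, -0.00362783,  0.02074926],
       [-0.99753983, -0.00968284, -0.06943   ,  0.55646641],
       [ 0.06939097,  0.00431034, -0.99758023,  1.51832449],
       [ 0.        ,  0.        ,  0.        ,  1.        ]])}
{'time': 0.1, 'q': array([ 6.81810484e+01,  5.00801613e+00,  1.00384104e+01,  9.50993306e+01,
       -6.70370139e-04,  8.99986327e+01]), 'qd': array([ 0.01590548, -0.11083265,  0.01139677, -0.0412683 , -0.07708122,
        0.07282185]), 'joint_efforts': array([-2.19508538e-04, -5.21558833e+01,  4.65656054e+01,  1.59384683e-02,
       -5.22145365e-05, -6.39315459e-06]), 'ee_pos': array([0.20434719, 0.51040575, 0.23064809]), 'tcp_rot': array([-1.79931064e+02,  6.68724602e-04,  1.58182416e+02]), 'wrist_force': array([-0.06499005,  1.11150831,  0.16150915]), 'torque': array([-0.04684832,  0.02653553, -0.02112143]), 'opening': 0.085688017424268} 0.0187
```

View pics/scene0.png

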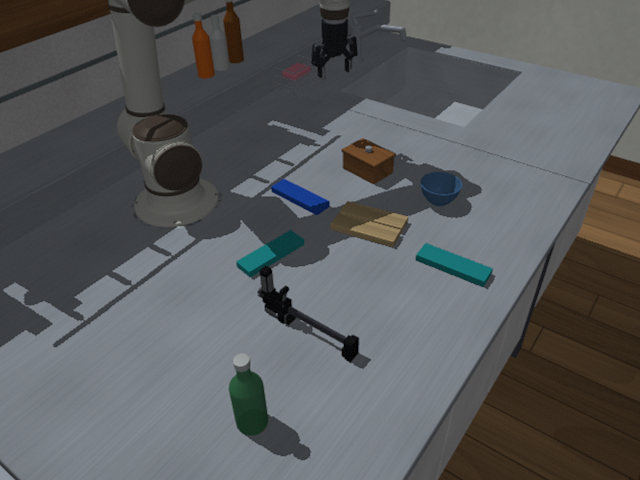

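View pics/top0.png

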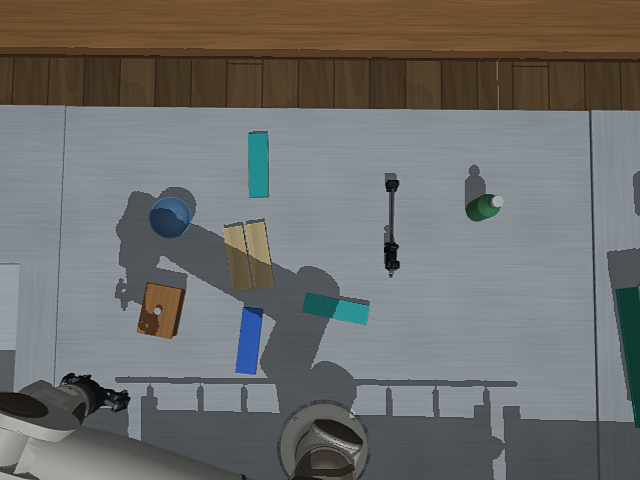

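```bash
cat > h.py <<'E'
from workcell import bot, imaging
import cv2, numpy as np
def ray(name,u,v,z,c=None):
    c=c or imaging.calibration(name); T=c["camera_from_world"]; R=T[:3,:3]; o=-R.T@T[:3,3]
    d=R.T@np.array([(u-c["cx"])/c["fx"],(v-c["cy"])/c["fy"],1]); return o+d*(z-o[2])/d[2]
def proj(name,p,c=None):
    c=c or imaging.calibration(name); T=c["camera_from_world"]; q=T[:3,:3]@np.array(p)+T[:3,3]
    return c["fx"]*q[0]/q[2]+c["cx"], c["fy"]*q[1]/q[2]+c["cy"]
E
python3 - <<'E'
import cv2,numpy as np
t=cv2.imread("pics/top0.png")
a=cv2.resize(t[210:300,210:285],None,fx=6,fy=6,interpolation=cv2.INTER_CUBIC)
b=cv2.resize(t[165:285,365:415],None,fx=5,fy=5,interpolation=cv2.INTER_CUBIC)
b=cv2.resize(b,(250*540//600,540))
im=np.hstack([a,b]); print(a.shape,b.shape)
cv2.imwrite("pics/crop0.png",im)
s=cv2.imread("pics/scene0.png")
cv2.imwrite("pics/crop1.png",cv2.resize(s[190:370,230:430],None,fx=3.3,fy=3.3,interpolation=cv2.INTER_CUBIC))
E
```

```text
(540, 450, 3) (540, 225, 3)
```

View pics/crop0.png

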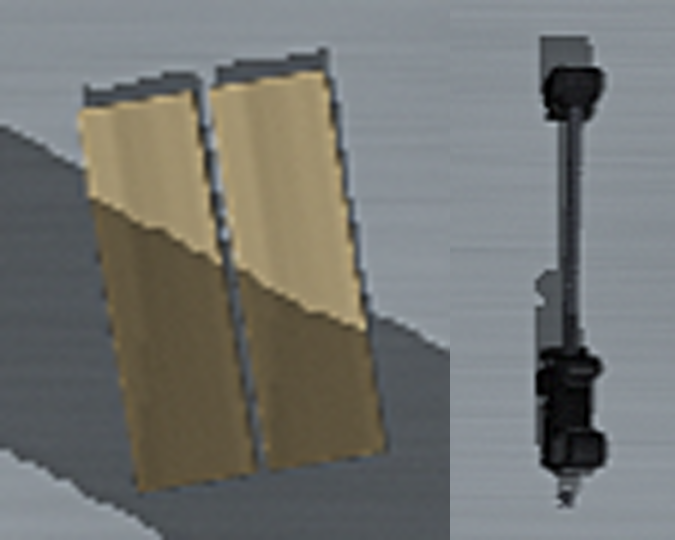

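View pics/crop1.png

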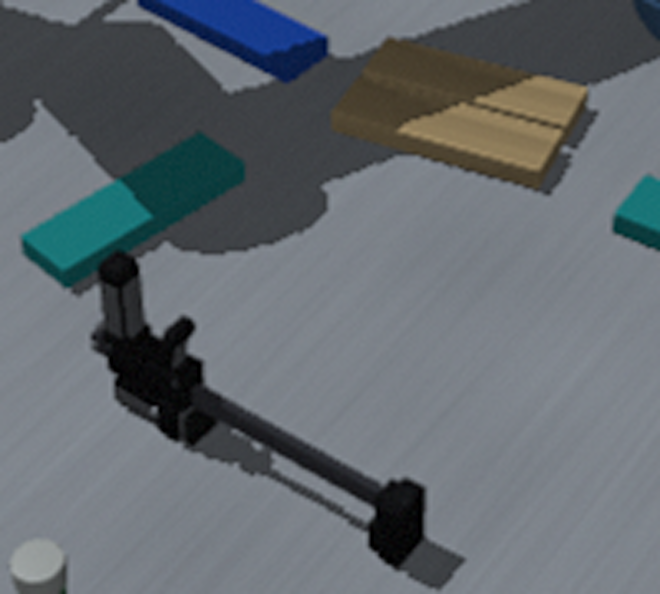

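```bash
python3 - <<'E'
from h import *
P=dict(Lfl=(223.3,228.3),Lfr=(242.5,225),Lnl=(233.3,291.7),Lnr=(252.5,288.3),Rfl=(245.3,224.7),Rfr=(264.2,221.7),Rnl=(254.7,288),Rnr=(274.2,285))
w={k:ray("top",*p,.02) for k,p in P.items()}
for k in w: print(k,w[k].round(4))
print("centre",np.mean(list(w.values()),0))
for a,b in (("Lnl","Lfl"),("Lnr","Lfr"),("Rnl","Rfl"),("Rnr","Rfr")):
    d=w[b]-w[a]; print(a,np.degrees(np.arctan2(d[1],d[0])),np.linalg.norm(d))
for k,(p,z) in dict(far=((392.8,185.4),.052),grip=((393.9,264.3),.13),barend=((391,276),.045),soap=((484,208),.1)).items(): print(k,ray("top",*p,z).round(4))
E
```

```text
Lfl [0.5987 0.2854 0.02  ]
Lfr [0.6084 0.2321 0.02  ]
Lnl [0.4231 0.254  0.02  ]
Lnr [0.433  0.2011 0.02  ]
Rfl [0.6094 0.2243 0.02  ]
Rfr [0.6183 0.1718 0.02  ]
Rnl [0.4339 0.195  0.02  ]
Rnr [0.4427 0.1413 0.02  ]
centre [0.52094476 0.21313097 0.02      ]
Lnl 10.150697428216722 0.17835470250396707
Lnr 10.025423388457519 0.17813603789745333
Rnl 9.478448938658932 0.17787161609860558
Rnr 9.868598332767855 0.1781783428298874
far [ 0.718  -0.1818  0.052 ]
grip [ 0.4993 -0.1743  0.13  ]
barend [ 0.4704 -0.178   0.045 ]
soap [ 0.6514 -0.4161  0.1   ]
```

Call:
servo_tool(moves=[[[0, 0, -0.096, -1, -3, 0, 8.5], [0, 0, -0.096, -2, -3, 0, 8.5], [0, 0, -0.096, -2, -3, 0, 8.5], [0, 0, -0.096, -2, -3, 0, 8.5]]], force=70)

```text
time: 0.43
ee_pos: [0.2428, 0.3795, 0.2254]
tcp_rot: [-179.6, -0.3, -178.7]
wrist_force: [1.9, -0.4, 0.3]
opening: 0.0847
```

Call:
servo_tool(moves=[[[0, 0, 0.02, -1.8, -3.6, -0.5, 8.5], [0, 0, 0, -1.8, -3.6, 0, 8.5], [0, 0, 0, -1.8, -3.6, 0, 8.5], [0, 0, 0, -1.8, -3.6, 0, 8.5], [0, 0, 0, -1.8, -3.6, 0, 8.5], [0, 0, 0, -1.8, -3.6, 0, 8.5], [0, 0, 0, -1.8, -3.6, 0, 8.5], [0, 0, 0, -1.8, -3.6, 0, 8.5], [0, 0, 0, -1.8, -3.6, 0, 8.5], [0, 0, 0, -1.8, -3.6, 0, 8.5]]])

```text
time: 1.27
ee_pos: [0.4283, 0.0061, 0.231]
tcp_rot: [-179.5, -0.2, -179.1]
wrist_force: [-0.0, 1.3, 0.1]
opening: 0.0849
```

```bash
python3 - <<'E'
from h import *
o=bot.get_obs(); print(o["ee_pos"],o["tcp_rot"],o["q"].round(1))
c=imaging.calibration("wrist"); print(c)
im=imaging.camera("wrist"); cv2.imwrite("pics/w1.png",im)
E
```

```text
[0.42830083 0.00605023 0.23097801] [-179.51412994   -0.23697229 -179.13811386] [  1.1 -11.3  -5.5  96.   -0.5   0.3]
{'fx': 347.0704649452014, 'fy': 347.0704649452014, 'cx': 321.1493475486537, 'cy': 237.71544717556867, 'camera_from_world': array([[-0.01526362,  0.99984244, -0.00906183,  0.0043056 ],
       [ 0.9508058 ,  0.01731832,  0.30930309, -0.44629797],
       [ 0.30941129, -0.00389496, -0.95092033,  0.24741042],
       [ 0.        ,  0.        ,  0.        ,  1.        ]])}
```

View pics/w1.png

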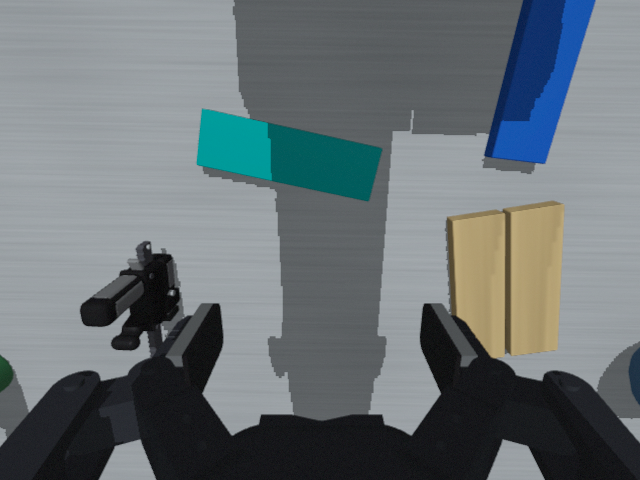

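Call:
servo_tool(moves=[[[0, 0, 0, 0, -3.6, 0, 8.5], [0, 0, 0, 0, -3.6, 0, 8.5], [0, 0, 0, 0, -3.6, 0, 8.5], [0, 0, 0, 0, -3.6, 0, 8.5], [0, 0, 0.015, 0, -3.6, 0, 8.5], [0, 0, 0, 0, 0, 0, 8.5], [0, 0, 0, 0, 0, 0, 8.5]]])

```text
time: 1.9
ee_pos: [0.4314, -0.189, 0.2286]
tcp_rot: [-179.5, -0.5, 179.4]
wrist_force: [0.1, -0.2, 0.0]
opening: 0.0848
```

```bash
python3 - <<'E'
from h import *
import pickle
o=bot.get_obs(); print(o["ee_pos"],o["tcp_rot"],o["q"].round(1))
c=imaging.calibration("wrist"); pickle.dump(c,open("w2.pkl","wb"))
im=imaging.camera("wrist"); cv2.imwrite("pics/w2.png",im)
E
```

```text
[ 0.43136102 -0.18901468  0.22855538] [-179.45088535   -0.50119688  179.4416105 ] [-23.2  -5.6  -0.8  95.1  -0.7 -22.7]
```

View pics/w2.png

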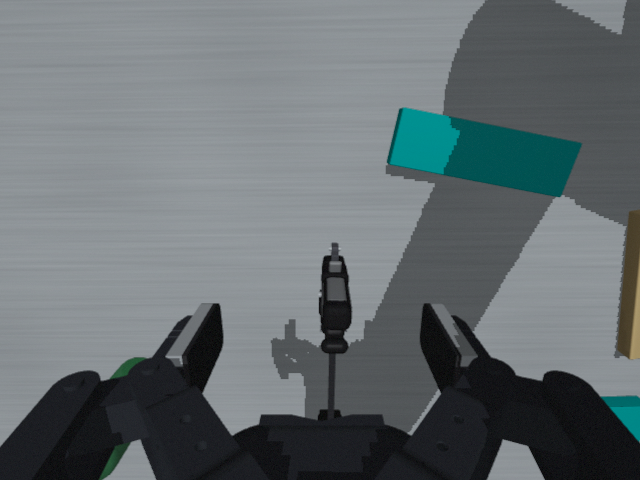

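```bash
python3 - <<'E'
import cv2
s=cv2.imread("pics/w2.png")
cv2.imwrite("pics/w2c.png",cv2.resize(s[235:435,280:400],None,fx=3,fy=3,interpolation=cv2.INTER_CUBIC)*1)
E
```

```text
(no output)
```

View pics/w2c.png

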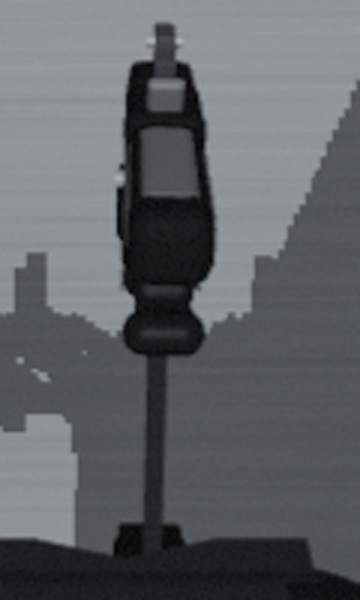

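```bash
python3 - <<'E'
from h import *
import pickle
c=pickle.load(open("w2.pkl","rb"))
g=lambda u,v,z: ray("",280+u/3,235+v/3,z,c).round(4)
print("grip top", g(171,240,.128), "back top edge",g(170,198,.128),"front",g(170,283,.128))
print("bar",g(157,355,.048),g(152,535,.048),g(165,40,.045))
print("trig", g(163,330,.098))
print("griptop widths", g(128,240,.128),g(214,240,.128))
E
```

```text
grip top [ 0.4939 -0.1798  0.128 ] back top edge [ 0.4815 -0.1801  0.128 ] front [ 0.5069 -0.18    0.128 ]
bar [ 0.5881 -0.1819  0.048 ] [ 0.6704 -0.1838  0.048 ] [ 0.4673 -0.1792  0.045 ]
trig [ 0.5425 -0.1811  0.098 ]
griptop widths [ 0.4938 -0.1912  0.128 ] [ 0.4939 -0.1685  0.128 ]
```

```bash
cat >> h.py <<'E'
from scipy.spatial.transform import Rotation as Ro
def to(p,yaw,roll=180,pitch=0):
    o=bot.get_obs(); R=Ro.from_euler("xyz",o["tcp_rot"],degrees=True); G=Ro.from_euler("xyz",[roll,pitch,yaw],degrees=True)
    t=(R.inv()*G).as_rotvec(); s=R.inv().apply(np.array(p)-o["ee_pos"])*100
    print("now",o["time"],o["ee_pos"].round(4),o["tcp_rot"].round(2),"f",o["wrist_force"].round(1),"m",o["torque"].round(2),"op",round(o["opening"],4),"q",o["q"].round(0))
    print("turn rad",t.round(3),"shift cm",s.round(2), "rows>=",max(np.linalg.norm(s)/4.1,np.linalg.norm(t)/.12).round(1))
E
python3 -c "
from h import *
to([.4945,-.180,.075],178.7)"
```

```text
now 1.95 [ 0.4315 -0.1887  0.2284] [-179.43   -0.51  179.49] f [-0.1  0.3 -0.1] m [0.04 0.02 0.02] op 0.0852 q [-23.  -6.  -1.  95.  -1. -23.]
turn rad [-0.01  -0.009  0.014] shift cm [-6.43  1.08 15.28] rows>= 4.1
```

Call:
servo_tool(moves=[[[-0.01, -0.009, 0.014, -3, 0.5, 1, 8.5], [0, 0, 0, -3.2, 0.5, 1, 8.5], [0, 0, 0, 0, 0, 3, 8.5], [0, 0, 0, 0, 0, 3, 8.5], [0, 0, 0, 0, 0, 3, 8.5], [0, 0, 0, 0, 0, 2, 8.5], [0, 0, 0, 0, 0, 0, 8.5], [0, 0, 0, 0, 0, 0, 8.5]]])

```text
time: 2.62
ee_pos: [0.4984, -0.1699, 0.0943]
tcp_rot: [180.0, 0.2, 179.3]
wrist_force: [0.0, -0.3, 0.8]
opening: 0.085
```

```bash
python3 -c "
from h import *
to([.4945,-.180,.075],178.7)"
```

```text
now 2.6167 [ 0.4984 -0.1699  0.0943] [1.7996e+02 1.7000e-01 1.7926e+02] f [ 0.  -0.3  0.8] m [-0.01  0.02 -0.03] op 0.085 q [-19.   1.  -9.  80.   0. -18.]
turn rad [0.001 0.003 0.01 ] shift cm [ 0.38 -1.02  1.93] rows>= 0.5
```

Call:
servo_tool(moves=[[[0, 0.003, 0.01, 0.3, -0.9, 0.8, 8.5], [0, 0, 0, 0, 0, 0.8, 8.5], [0, 0, 0, 0, 0, 0, 8.5]]])

```text
time: 2.87
ee_pos: [0.4966, -0.1784, 0.0807]
tcp_rot: [-180.0, 0.2, 178.8]
wrist_force: [0.1, 0.2, 0.1]
opening: 0.0852
```

```bash
python3 -c "
from h import *
to([.4945,-.180,.075],178.7)
import cv2
cv2.imwrite('pics/w3.png',imaging.camera('wrist'))"
```

```text
now 2.8667 [ 0.4966 -0.1784  0.0807] [-179.97    0.2   178.79] f [0.1 0.2 0.1] m [0.03 0.03 0.04] op 0.0852 q [-20.   1. -10.  78.   0. -19.]
turn rad [-0.     0.004  0.002] shift cm [ 0.21 -0.16  0.57] rows>= 0.2
```

View pics/w3.png

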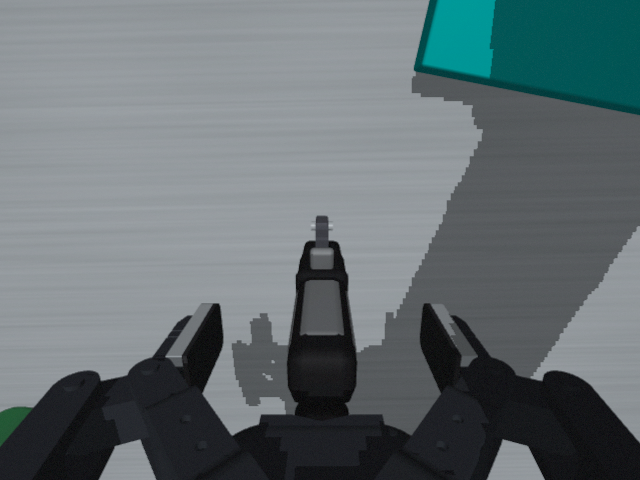

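Call:
servo_tool(moves=[[[0, 0.003, 0, 0.2, -0.15, 0.5, 8.5], [0, 0, 0, 0, 0, 0, 8.5], [0, 0, 0, 0, 0, 0, 2], [0, 0, 0, 0, 0, 0, 1], [0, 0, 0, 0, 0, 0, 1], [0, 0, 0, 0, 0, 0, 1], [0, 0, 0, 0, 0, 0, 1], [0, 0, 0, 0, 0, 0, 1]]], force=75)

```text
time: 3.58
ee_pos: [0.496, -0.1812, 0.0793]
tcp_rot: [-179.9, 0.3, 178.7]
wrist_force: [-0.5, -0.2, -0.2]
opening: 0.0232
```

```bash
python3 -c "
from h import *
to([.4945,-.180,.075],178.7)"
```

```text
now 3.5833 [ 0.496  -0.1812  0.0793] [-179.88    0.32  178.72] f [-0.5 -0.2 -0.2] m [-0.1  -0.06 -0.05] op 0.0232 q [-20.   1. -10.  78.  -0. -19.]
turn rad [-0.002  0.006  0.   ] shift cm [0.16 0.11 0.42] rows>= 0.1
```

Call:
servo_tool(moves=[[[0, 0, 0, 0, 0, -0.5, 1], [0, 0, 0, 0, 0, -1, 1], [0, 0, 0, 0, 0, -1.5, 1], [0, 0, 0, 0, 0, -1.5, 1], [0, 0, 0, 0, 0, -1.5, 1], [0, 0, 0, 0, 0, -1, 1], [0, 0, 0, 0, 0, 0, 1]]])

```text
time: 4.17
ee_pos: [0.4921, -0.1799, 0.1507]
tcp_rot: [180.0, -0.3, 178.7]
wrist_force: [0.3, 0.1, -5.4]
opening: 0.0235
```

```bash
python3 -c "
from h import *
to([.544,.082,.145],178.7)
import cv2
a=imaging.camera('wrist');b=imaging.camera('scene')[190:400,200:440]
cv2.imwrite('pics/w4.png',np.hstack([cv2.resize(a,(400,300)),cv2.resize(b,(343,300))]))"
```

```text
now 4.1667 [ 0.4921 -0.1799  0.1507] [179.97  -0.32 178.73] f [ 0.3  0.1 -5.4] m [ 0.04  0.26 -0.01] op 0.0235 q [-20.   1.  -3.  86.  -0. -19.]
turn rad [ 0.001 -0.006  0.001] shift cm [-4.61 26.29  0.56] rows>= 6.5
```

View pics/w4.png

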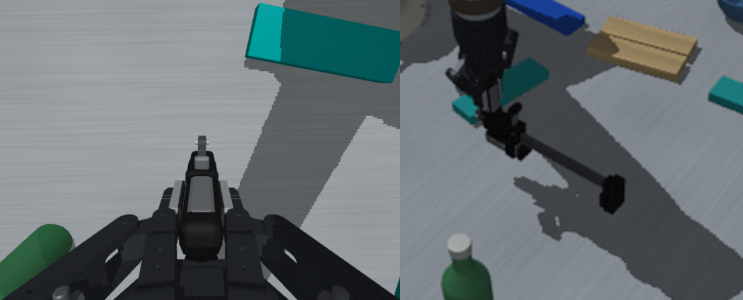

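Call:
servo_tool(moves=[[[0, 0, 0, -0.2, 1.2, 0, 1], [0, 0, 0, -0.4, 2.4, 0, 1], [0, 0, 0, -0.5, 2.8, 0, 1], [0, 0, 0, -0.5, 2.8, 0, 1], [0, 0, 0, -0.5, 2.8, 0, 1], [0, 0, 0, -0.5, 2.8, 0, 1], [0, 0, 0, -0.5, 2.8, 0, 1], [0, 0, 0, -0.5, 2.8, 0, 1], [0, 0, 0, -0.5, 2.4, 0, 1], [0, 0, 0, -0.4, 1.6, 0, 1], [0, 0, -0.03, -0.2, 0.8, 0, 1], [0, 0, -0.06, 0, 0, 0, 1]]])

```text
time: 5.27
ee_pos: [0.5396, 0.0882, 0.1341]
tcp_rot: [179.6, -1.6, -176.1]
wrist_force: [-0.3, 0.6, -5.4]
opening: 0.0235
```

Call:
servo_tool(moves=[[[0, 0, -0.08, 0, 0, 0, 1], [0, 0, -0.08, 0, 0, 0, 1], [0, 0, -0.08, 0, 0, 0, 1], [0, 0, -0.08, 0, 0, 0, 1], [0, 0, -0.08, 0, 0, 0, 1], [0, 0, -0.08, 0, 0, 0, 1], [0, 0, -0.08, 0, 0, 0, 1], [0, 0, -0.08, 0, 0, 0, 1], [0, 0, -0.08, 0, 0, 0, 1], [0, 0, -0.08, 0, 0, 0, 1], [0, 0, -0.08, 0, 0, 0, 1], [0, 0, -0.08, 0, 0, 0, 1]]])

```text
time: 6.27
ee_pos: [0.5332, 0.0874, 0.1227]
tcp_rot: [177.7, -1.2, -117.2]
wrist_force: [-0.1, -0.1, -5.4]
opening: 0.0233
```

```bash
python3 -c "
from h import *
to([.544,.082,.145],-80.15)"
```

```text
now 6.2667 [0.5332 0.0874 0.1227] [ 177.71   -1.23 -117.2 ] f [-0.1 -0.1 -5.4] m [-0.29  0.08  0.01] op 0.0233 q [  9.   5.  -1.  86.   0. -54.]
turn rad [ 0.046 -0.008 -0.647] shift cm [ 0.03 -1.11 -2.27] rows>= 5.4
```

Call:
servo_tool(moves=[[[0.01, 0, -0.08, 0, -0.3, -0.6, 1], [0.01, 0, -0.08, 0, -0.3, -0.6, 1], [0.01, 0, -0.08, 0, -0.3, -0.6, 1], [0.01, 0, -0.08, 0, -0.3, -0.6, 1], [0.01, 0, -0.08, 0, 0, -0.3, 1], [0, 0, -0.08, 0, 0, 0, 1], [0, 0, -0.06, 0, 0, 0, 1], [0, 0, 0, 0, 0, 0, 1]]])

```text
time: 6.93
ee_pos: [0.5425, 0.0806, 0.1439]
tcp_rot: [179.6, -1.1, -83.8]
wrist_force: [-0.7, 0.4, -4.7]
opening: 0.0232
```

```bash
python3 -c "
from h import *
to([.544,.082,.145],-80.15)"
```

```text
now 6.9333 [0.5425 0.0806 0.1439] [179.63  -1.08 -83.8 ] f [-0.7  0.4 -4.7] m [-0.31 -0.1  -0.04] op 0.0232 q [  9.   4.  -0.  86.  -1. -87.]
turn rad [ 0.007 -0.019 -0.064] shift cm [-0.12 -0.16 -0.11] rows>= 0.6
```

Call:
servo_tool(moves=[[[0.006, -0.018, -0.06, -0.1, -0.1, -0.1, 1], [0, 0, 0, 0, 0, 0, 1], [0, 0, 0, 0, 0, 0, 1]]])

```text
time: 7.18
ee_pos: [0.5427, 0.0811, 0.1432]
tcp_rot: [179.8, -0.1, -80.5]
wrist_force: [-0.3, 1.2, -4.5]
opening: 0.0231
```

```bash
python3 -c "
from h import *
import pickle
to([.544,.082,.145],-80.15)
pickle.dump(imaging.calibration('wrist'),open('w5.pkl','wb'))
a=imaging.camera('wrist');b=imaging.camera('scene');t=imaging.camera('top')
cv2.imwrite('pics/w5.png',a);cv2.imwrite('pics/s5.png',b);cv2.imwrite('pics/t5.png',t)
cv2.imwrite('pics/c5.png',np.hstack([cv2.resize(b[120:300,250:450],(400,360),interpolation=2),cv2.resize(t[180:320,190:330],(360,360),interpolation=2)]))"
```

```text
now 7.1833 [0.5427 0.0811 0.1432] [ 1.7982e+02 -8.0000e-02 -8.0510e+01] f [-0.3  1.2 -4.5] m [-0.44 -0.03 -0.02] op 0.0231 q [  9.   4.  -1.  85.  -0. -91.]
turn rad [ 0.003 -0.001 -0.006] shift cm [-0.07 -0.14 -0.18] rows>= 0.1
```

View pics/w5.png

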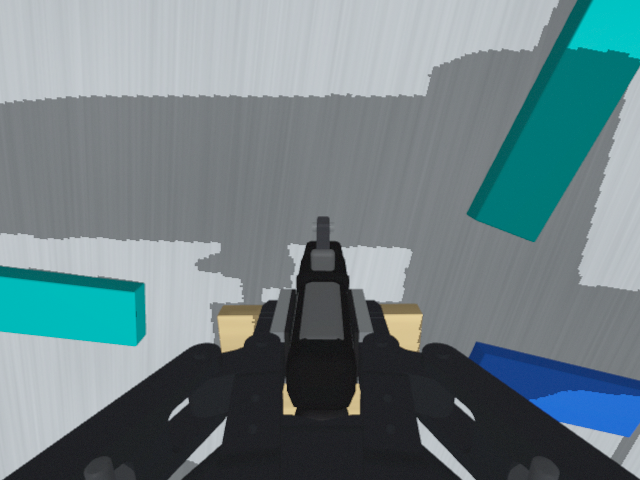

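View pics/c5.png

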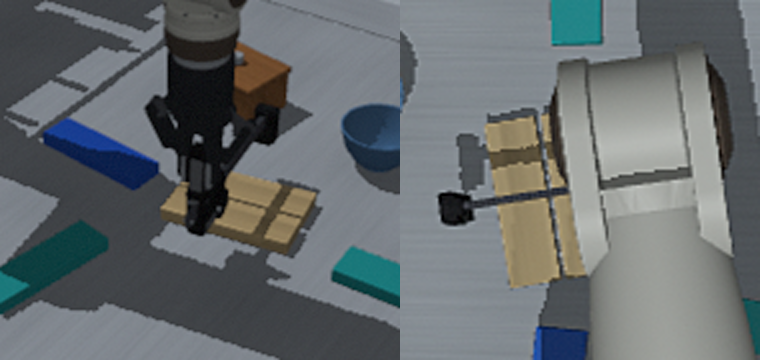

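```bash
python3 - <<'E'
from h import *
import pickle
c=pickle.load(open("w5.pkl","rb"))
for p,z in (((219,316),.02),((421,314),.02),((218,305.5),0),((420,304),0)): print(ray("",*p,z,c).round(4))
g=np.array([.5427,.0811]); 
a=np.radians(99.5-0.0); u=np.array([np.cos(a),np.sin(a)])
# clamp yaw = toolyaw+180 (initial: tool 178.7<->-1.3)
print("pad",g+.066*u,"far face",g+.216*u, "far centre", g+.229*u)
s=2.5714
print("far jaw seen",ray("top",190+55/s,180+208/s,.12).round(4))
for n,p in dict(bl=(511,287),tl=(486,125)).items(): print(n,ray("top",190+(p[0]-400)/s,180+p[1]/s,.02).round(4))
E
```

```text
[0.6162 0.171  0.02  ]
[0.4436 0.1404 0.02  ]
[0.6225 0.173  0.    ]
[0.4388 0.141  0.    ]
pad [0.53180686 0.14619485] far face [0.50704972 0.29413769] far centre [0.5049041 0.3069594]
far jaw seen [0.5039 0.2971 0.12  ]
bl [0.4234 0.2543 0.02  ]
tl [0.5978 0.285  0.02  ]
```

Call:
servo_tool(moves=[[[0.003, 0, -0.008, 0, 0, 0.8, 1], [0, 0, 0, 0, 0, 1.2, 1], [0, 0, 0, 0, 0, 1.2, 1], [0, 0, 0, 0, 0, 1.2, 1], [0, 0, 0, 0, 0, 0.8, 1], [0, 0, 0, 0, 0, 0.3, 1], [0, 0, 0, 0, 0, 0, 1]]])

```text
time: 7.92
ee_pos: [0.5419, 0.0811, 0.0806]
tcp_rot: [179.9, -0.1, -80.2]
wrist_force: [1.1, -3.5, 0.4]
opening: 0.0233
```

```bash
python3 -c "
from h import *
to([.543,.0815,.0793],-80)
b=imaging.camera('scene');t=imaging.camera('top')
cv2.imwrite('pics/c6.png',np.hstack([cv2.resize(b[150:270,300:440],(420,360),interpolation=2),cv2.resize(t[200:300,190:290],(360,360),interpolation=2)]))"
```

```text
now 7.9167 [0.5419 0.0811 0.0806] [ 1.7991e+02 -1.1000e-01 -8.0150e+01] f [ 1.1 -3.5  0.4] m [-0.04 -0.15 -0.16] op 0.0233 q [  9.   5.  -7.  79.  -0. -91.]
turn rad [ 0.002 -0.002 -0.003] shift cm [-0.02 -0.11  0.13] rows>= 0.0
```

View pics/c6.png

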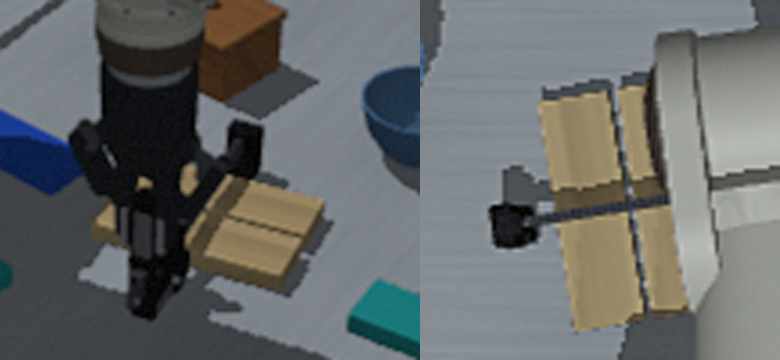

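Call:
servo_tool(moves=[[[0, 0, 0, 0, 0, 0, 4], [0, 0, 0, 0, 0, 0, 8.5], [0, 0, 0, 0, 0, 0, 8.5], [0, 0, 0, 0, 0, 0, 8.5], [0, 0, 0, 0, 0, -2, 8.5], [0, 0, 0, 0, 0, -2.5, 8.5], [0, 0, 0, 0, 0, -2.5, 8.5], [0, 0, 0, -1, 0, -1, 8.5], [0, 0, 0.08, -1, 0, -0.3, 8.5], [0, 0, 0.11, 0, 0, 0, 8.5], [0, 0, 0.11, 0, 0, 0, 8.5], [0, 0, 0.11, 0, 0, 0, 8.5]]])

```text
time: 9.02
ee_pos: [0.5409, 0.1054, 0.1747]
tcp_rot: [-179.4, 0.3, -104.3]
wrist_force: [-0.3, 0.1, -0.2]
opening: 0.085
```

Call:
servo_tool(moves=[[[0, 0, 0.11, 0, 0, 0, 8.5], [0, 0, 0.11, 0, 0, 0, 8.5], [0, 0, 0.11, 0, 0, 0, 8.5], [0, 0, 0.11, 0, 0, 0, 8.5], [0, 0, 0.11, 0, 0, 0, 8.5], [0, 0, 0.11, 0, 0, 0, 8.5], [0, 0, 0.11, 0, 0, 0, 8.5], [0, 0, 0.11, 0, 0, 0, 8.5], [0, 0, 0.11, 0, 0, 0, 8.5], [0, 0, 0, 0, 0, 0, 8.5]]])

```text
time: 9.85
ee_pos: [0.5405, 0.1132, 0.1729]
tcp_rot: [180.0, 0.8, -164.1]
wrist_force: [0.1, 0.7, -0.2]
opening: 0.0849
```

```bash
python3 -c "
from h import *
import pickle
to([.5383,.1035,.16],-170)
pickle.dump(imaging.calibration('wrist'),open('w7.pkl','wb'))
cv2.imwrite('pics/w7.png',imaging.camera('wrist'))"
```

```text
now 9.85 [0.5405 0.1132 0.1729] [ 179.96    0.8  -164.15] f [ 0.1  0.7 -0.2] m [-0.    0.02 -0.07] op 0.0849 q [12.  4.  2. 88.  0. -4.]
turn rad [0.001 0.014 0.102] shift cm [ 0.49 -0.87  1.28] rows>= 0.9
```

View pics/w7.png

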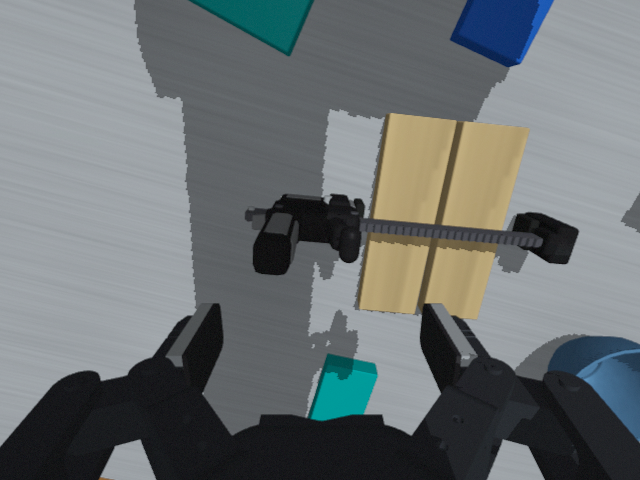

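```bash
python3 - <<'E'
import cv2
s=cv2.imread("pics/w7.png")
cv2.imwrite("pics/w7c.png",cv2.resize(s[180:290,235:395],None,fx=5,fy=5,interpolation=2))
E
```

```text
(no output)
```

View pics/w7c.png

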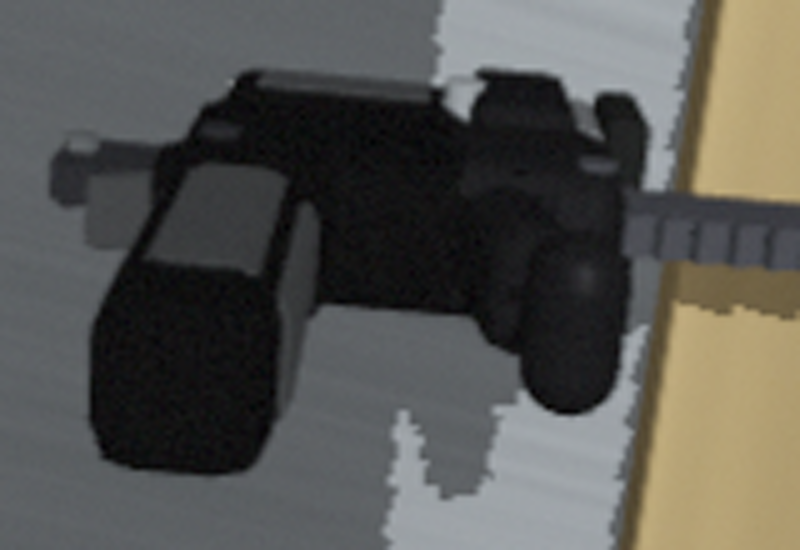

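```bash
python3 - <<'E'
from h import *
import pickle
c=pickle.load(open("w7.pkl","rb"))
g=lambda u,v,z: ray("",235+u/5,180+v/5,z,c).round(4)
G=g(187,368,.129);T=g(575,322,.098);print("grip",G,"trig",T,np.linalg.norm((T-G)[:2]))
A=ray("",365,226,.048,c);B=ray("",530,239,.048,c);d=B-A;print(A,B,"yaw",np.degrees(np.arctan2(d[1],d[0])))
d=T-G;print("yaw gt",np.degrees(np.arctan2(d[1],d[0])))
print("board near edge", [ray("",*p,.02,c).round(4) for p in ((388,114),(360,309))], "far",[ray("",*p,.02,c).round(4) for p in ((527,128),(479,318))])
print("split",[ray("",*p,.02,c).round(4) for p in ((457,121),(463,122),(418,313),(424,314))])
print("farjaw top face-edge",ray("",515,215,.052,c).round(4),ray("",545,262,.052,c).round(4))
E
```

```text
grip [0.5389 0.0822 0.129 ] trig [0.5316 0.129  0.098 ] 0.04736591601563303
[0.52974254 0.14512423 0.048     ] [0.50364436 0.27732519 0.048     ] yaw 101.16733423600436
yaw gt 98.86571989539625
board near edge [array([0.4432, 0.1395, 0.02  ]), array([0.6179, 0.1726, 0.02  ])] far [array([0.4226, 0.251 , 0.02  ]), array([0.5957, 0.2871, 0.02  ])]
split [array([0.4331, 0.1945, 0.02  ]), array([0.4325, 0.1994, 0.02  ]), array([0.6067, 0.2279, 0.02  ]), array([0.6062, 0.2339, 0.02  ])]
farjaw top face-edge [0.4882 0.2541 0.052 ] [0.5177 0.2955 0.052 ]
```

```bash
python3 -c "
from h import *
to([.535,.1043,.07],-170)"
```

```text
now 9.9 [0.5404 0.1132 0.1728] [ 179.96    0.79 -163.78] f [0.  0.6 0. ] m [ 0.    0.05 -0.  ] op 0.0849 q [12.  4.  2. 88.  0. -4.]
turn rad [0.001 0.014 0.109] shift cm [ 0.91 -0.71 10.27] rows>= 2.5
```

Call:
servo_tool(moves=[[[0, 0.01, 0.08, 0.7, -0.5, 0, 8.5], [0, 0, 0.01, 0, 0, 0.5, 8.5], [0, 0, 0, 0, 0, 0, 8.5]]])

```text
time: 10.15
ee_pos: [0.5351, 0.1077, 0.167]
tcp_rot: [179.9, 0.2, -168.3]
wrist_force: [-0.6, 0.2, -0.3]
opening: 0.0853
```

```bash
python3 -c "
from h import *
to([.535,.1043,.07],-170)"
```

```text
now 10.15 [0.5351 0.1077 0.167 ] [ 179.91    0.24 -168.33] f [-0.6  0.2 -0.3] m [-0.01  0.02  0.07] op 0.0853 q [11.  3.  1. 88.  0. -0.]
turn rad [0.002 0.004 0.029] shift cm [ 0.12 -0.34  9.7 ] rows>= 2.4
```

Call:
servo_tool(moves=[[[0, 0.004, 0.025, 0, -0.3, 0.5, 8.5], [0, 0, 0, 0, 0, 0.8, 8.5], [0, 0, 0, 0, 0, 0.8, 8.5], [0, 0, 0, 0, 0, 0, 8.5]]])

```text
time: 10.48
ee_pos: [0.5362, 0.1053, 0.1433]
tcp_rot: [179.9, 0.0, -169.3]
wrist_force: [0.2, -0.3, -0.3]
opening: 0.0847
```

```bash
python3 -c "
from h import *
to([.535,.1043,.07],-170)
cv2.imwrite('pics/w8.png',imaging.camera('wrist'))"
```

```text
now 10.4833 [0.5362 0.1053 0.1433] [ 1.7989e+02  3.0000e-02 -1.6934e+02] f [ 0.2 -0.3 -0.3] m [-0.06  0.05 -0.04] op 0.0847 q [11.  4. -1. 85.  0.  0.]
turn rad [0.002 0.    0.012] shift cm [ 0.14 -0.09  7.33] rows>= 1.8
```

View pics/w8.png

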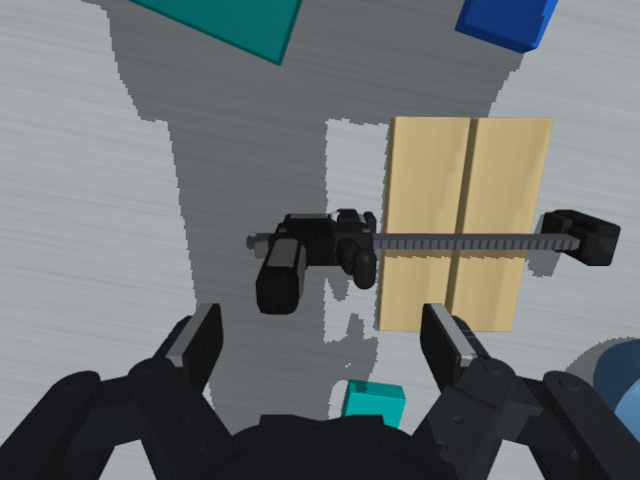

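Call:
servo_tool(moves=[[[0, 0, 0.01, 0.1, -0.1, 1, 8.5], [0, 0, 0, 0, 0, 1.4, 8.5], [0, 0, 0, 0, 0, 1.4, 8.5], [0, 0, 0, 0, 0, 1, 8.5], [0, 0, 0, 0, 0, 0.5, 8.5], [0, 0, 0, 0, 0, 0, 8.5]]])

```text
time: 11.03
ee_pos: [0.5355, 0.1041, 0.0869]
tcp_rot: [179.9, 0.1, -169.9]
wrist_force: [-0.7, -0.9, -0.2]
opening: 0.085
```

```bash
python3 -c "
from h import *
to([.535,.1043,.07],-170)
cv2.imwrite('pics/w9.png',imaging.camera('wrist'))"
```

```text
now 11.0333 [0.5355 0.1041 0.0869] [ 1.7989e+02  1.0000e-01 -1.6994e+02] f [-0.7 -0.9 -0.2] m [-0.05  0.05  0.  ] op 0.085 q [11.  4. -7. 79.  0.  1.]
turn rad [0.002 0.002 0.001] shift cm [0.04 0.02 1.69] rows>= 0.4
```

View pics/w9.png

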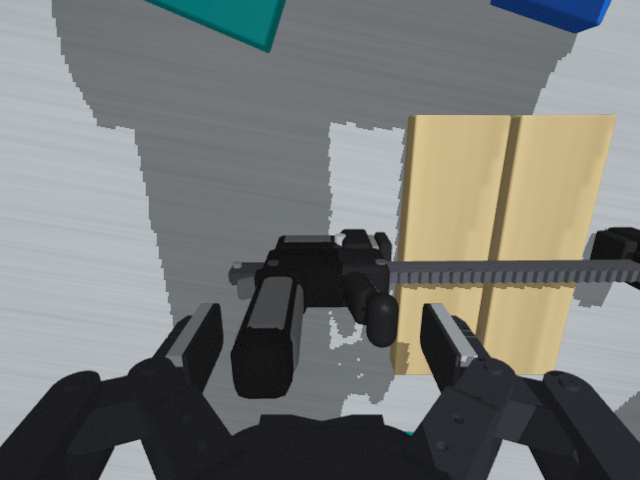

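Call:
servo_tool(moves=[[[0, 0, 0, 0, 0, 0.7, 8.5], [0, 0, 0, 0, 0, 0.7, 8.5], [0, 0, 0, 0, 0, 0, 7.4], [0, 0, 0, 0, 0, 0, 6.8], [0, 0, 0, 0, 0, 0, 6.6], [0, 0, 0, 0, 0, 0, 6.6]]], force=25)

```text
time: 11.58
ee_pos: [0.537, 0.1039, 0.0748]
tcp_rot: [179.9, 0.3, -170.0]
wrist_force: [-0.2, -0.4, -1.0]
opening: 0.0661
```

```bash
python3 -c "
from h import *
to([.535,.1043,.07],-170)
cv2.imwrite('pics/w10.png',imaging.camera('wrist'))"
```

```text
now 11.5833 [0.537  0.1039 0.0748] [ 179.94    0.35 -169.96] f [-0.2 -0.4 -1. ] m [0.04 0.13 0.01] op 0.0661 q [11.  4. -8. 77.  0.  1.]
turn rad [0.001 0.006 0.001] shift cm [0.2  0.07 0.48] rows>= 0.1
```

View pics/w10.png

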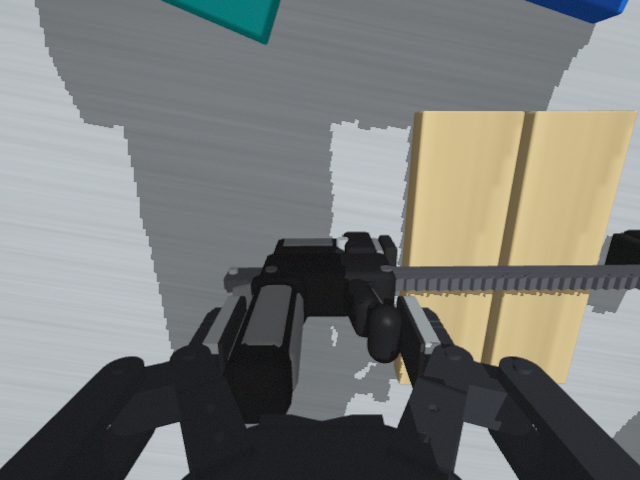

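Call:
servo_tool(moves=[[[0, 0, 0, 0.1, -0.2, 0.3, 6.0], [0, 0, 0, 0, -0.3, 0, 5.4], [0, 0, 0, 0, -0.3, 0, 4.8], [0, 0, 0, 0, -0.3, 0, 4.2], [0, 0, 0, 0, -0.2, 0, 3.6], [0, 0, 0, 0, 0, 0, 3.4], [0, 0, 0, 0, 0, 0, 3.4]]])

```text
time: 12.22
ee_pos: [0.5416, 0.0903, 0.0777]
tcp_rot: [180.0, 0.9, -170.0]
wrist_force: [-0.6, 1.3, 1.6]
opening: 0.0352
```

```bash
python3 -c "
from h import *
to([.5376,.0893,.072],-170)
cv2.imwrite('pics/w11.png',imaging.camera('wrist'))"
```

```text
now 12.2167 [0.5416 0.0903 0.0777] [ 179.98    0.92 -169.98] f [-0.6  1.3  1.6] m [-0.01  0.13  0.07] op 0.0352 q [ 9.  4. -8. 77.  0. -1.]
turn rad [0.    0.016 0.   ] shift cm [ 0.42 -0.03  0.56] rows>= 0.2
```

View pics/w11.png

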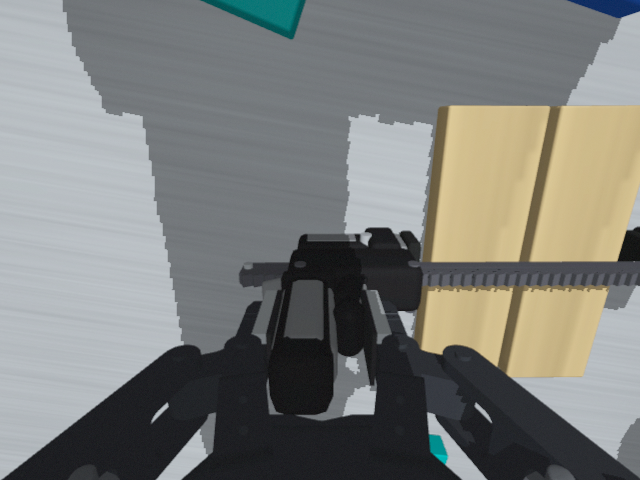

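Call:
servo_tool(moves=[[[0, 0.008, 0, 0.1, 0.3, 0.2, 4.2], [0, 0.008, 0, 0.1, 0.3, 0.2, 5], [0, 0, 0, 0.1, 0.3, 0.2, 5.8], [0, 0, 0, 0.1, 0.3, 0.1, 6.6], [0, 0, 0, 0, 0.2, 0, 7.2], [0, 0, 0, 0, 0, 0, 7.2]]])

```text
time: 12.77
ee_pos: [0.5356, 0.1047, 0.0698]
tcp_rot: [-179.9, -0.0, -170.0]
wrist_force: [1.3, -1.9, 3.6]
opening: 0.072
```

```bash
python3 -c "
from h import *
to([.535,.1043,.072],-170)
cv2.imwrite('pics/w12.png',imaging.camera('wrist'))"
```

```text
now 12.7667 [0.5356 0.1047 0.0698] [-1.7993e+02 -4.0000e-02 -1.7000e+02] f [ 1.3 -1.9  3.6] m [-0.62 -0.27 -0.02] op 0.072 q [11.  4. -8. 77. -0.  1.]
turn rad [-0.001 -0.001 -0.   ] shift cm [ 0.07 -0.03 -0.22] rows>= 0.1
```

View pics/w12.png

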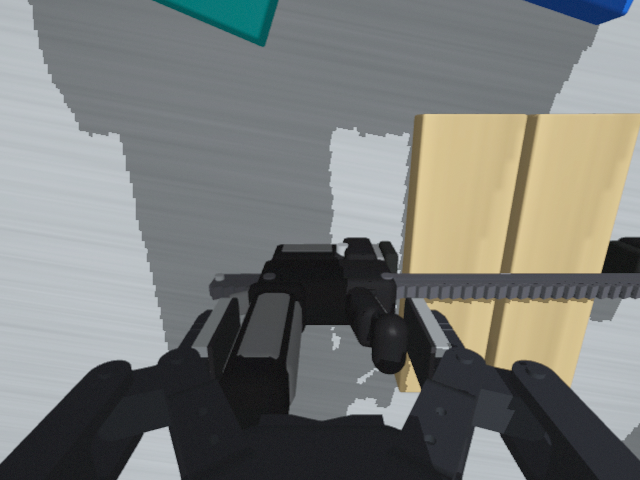

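Call:
servo_tool(moves=[[[0, 0, 0, 0, -0.2, -0.1, 6.0], [0, 0, 0, 0, -0.3, 0, 5.2], [0, 0, 0, 0.1, -0.3, 0, 4.4], [0, 0, 0, 0.1, -0.3, 0.1, 3.6], [0, 0.004, 0, 0.1, -0.2, 0.1, 3.4], [0, 0.004, 0, 0.1, 0, 0.1, 3.4]]])

```text
time: 13.32
ee_pos: [0.5381, 0.0927, 0.0748]
tcp_rot: [179.8, 0.3, -169.9]
wrist_force: [4.4, -2.3, 4.4]
opening: 0.0355
```

Call:
servo_tool(moves=[[[0, 0.005, 0, 0.1, 0.3, 0.1, 4.2], [0, 0.005, 0, 0.1, 0.3, 0.1, 5], [0, 0, 0, 0, 0.3, 0, 5.8], [0, 0, 0, 0, 0.3, 0, 6.6], [0, 0, 0, 0, 0.2, 0, 7.2], [0, 0, 0, 0, 0, 0, 7.2]]])

```text
time: 13.82
ee_pos: [0.5321, 0.1077, 0.0712]
tcp_rot: [179.8, -0.6, -169.9]
wrist_force: [-0.1, -1.3, 1.4]
opening: 0.072
```

```bash
python3 -c "
from h import *
to([.535,.1043,.072],-170)
cv2.imwrite('pics/w13.png',imaging.camera('wrist'))"
```

```text
now 13.8167 [0.5321 0.1077 0.0712] [ 179.79   -0.56 -169.93] f [-0.1 -1.3  1.4] m [-0.31 -0.23  0.  ] op 0.072 q [11.  4. -8. 78.  0.  1.]
turn rad [ 0.004 -0.01   0.001] shift cm [-0.23 -0.38 -0.08] rows>= 0.1
```

View pics/w13.png

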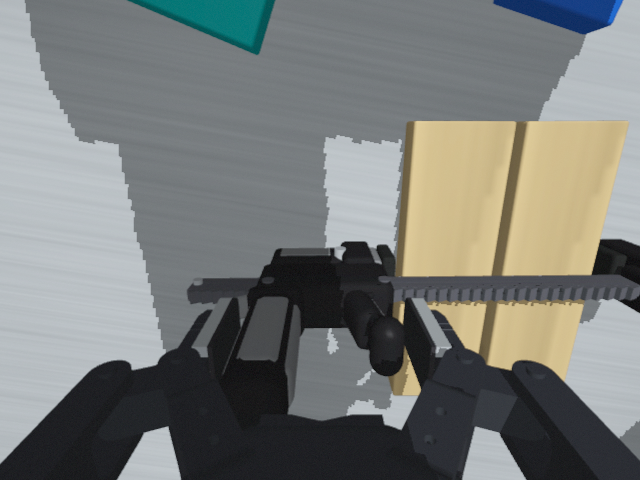

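Call:
servo_tool(moves=[[[0, -0.008, 0, -0.1, -0.3, 0, 6.0], [0, 0, 0, 0, -0.4, 0, 5.2], [0, 0, 0, 0.1, -0.4, 0, 4.4], [0, 0, 0, 0, -0.4, 0.1, 3.6], [0, 0.004, 0, 0, -0.2, 0.1, 3.4], [0, 0.004, 0, 0, 0, 0.1, 3.4]]])

```text
time: 14.37
ee_pos: [0.538, 0.0912, 0.0753]
tcp_rot: [179.7, 0.1, -169.9]
wrist_force: [-2.5, -0.1, 7.5]
opening: 0.0349
```

Call:
servo_tool(moves=[[[0, 0.005, 0, 0.1, 0.3, 0, 4.2], [0, 0.005, 0, 0, 0.3, 0, 5], [0, 0, 0, 0, 0.3, 0, 5.8], [0, 0, 0, 0, 0.2, 0, 6.6], [0, 0, 0, 0, 0.2, 0, 7.2], [0, 0, 0, 0, 0, 0, 7.2]]])

```text
time: 14.87
ee_pos: [0.5339, 0.1051, 0.0745]
tcp_rot: [179.6, -0.6, -169.9]
wrist_force: [-0.3, -0.2, -1.0]
opening: 0.0724
```

```bash
python3 -c "
from h import *
to([.535,.1043,.072],-170)
cv2.imwrite('pics/w14.png',imaging.camera('wrist'))"
```

```text
now 14.8667 [0.5339 0.1051 0.0745] [ 179.61   -0.59 -169.86] f [-0.3 -0.2 -1. ] m [-0.01  0.01  0.01] op 0.0724 q [11.  5. -8. 78.  0.  1.]
turn rad [ 0.007 -0.01   0.002] shift cm [-0.1  -0.1   0.25] rows>= 0.1
```

View pics/w14.png

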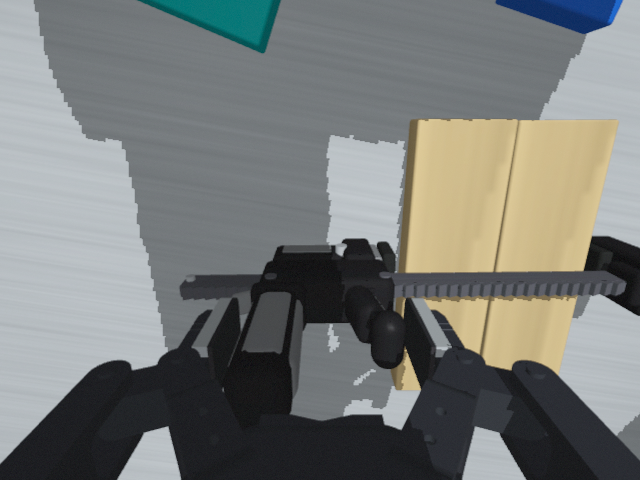

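Call:
servo_tool(moves=[[[0.006, -0.008, 0, 0, -0.3, 0.1, 6.0], [0, 0, 0, 0, -0.4, 0, 5.2], [0, 0, 0, 0, -0.4, 0, 4.4], [0, 0, 0, 0.1, -0.3, 0.1, 3.6], [0, 0.004, 0, 0, -0.2, 0.1, 3.4], [0, 0.004, 0, 0, 0, 0.1, 3.4]]])

```text
time: 15.42
ee_pos: [0.5389, 0.0891, 0.0769]
tcp_rot: [179.9, 0.2, -169.8]
wrist_force: [-3.4, 2.0, 6.0]
opening: 0.0354
```

Call:
servo_tool(moves=[[[0, 0.003, 0, 0.1, 0.3, 0, 4.2], [0, 0, 0, 0, 0.3, 0, 5], [0, 0, 0, 0, 0.3, 0, 5.8], [0, 0, 0, 0, 0.2, 0, 6.6], [0, 0, 0, 0, 0.2, 0, 7.2], [0, 0, 0, 0, 0, 0, 7.2]]])

```text
time: 15.92
ee_pos: [0.5349, 0.1023, 0.0761]
tcp_rot: [-180.0, -0.0, -169.8]
wrist_force: [0.6, -0.3, -1.0]
opening: 0.0718
```

```bash
python3 -c "
from h import *
to([.535,.1043,.072],-170)
cv2.imwrite('pics/w15.png',imaging.camera('wrist'))"
```

```text
now 15.9167 [0.5349 0.1023 0.0761] [-1.7999e+02 -1.0000e-02 -1.6982e+02] f [ 0.6 -0.3 -1. ] m [-0.03  0.07  0.  ] op 0.0718 q [11.  4. -8. 78. -0.  1.]
turn rad [-0.    -0.     0.003] shift cm [-0.04  0.19  0.41] rows>= 0.1
```

View pics/w15.png

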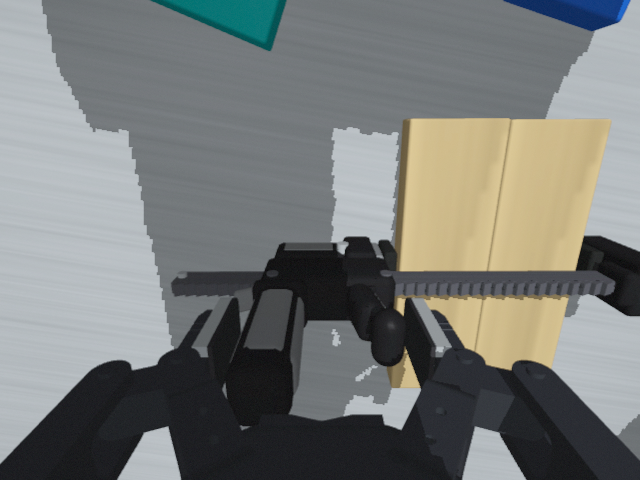

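Call:
servo_tool(moves=[[[0, 0, 0, 0, -0.2, 0.2, 6.0], [0, 0, 0, 0, -0.3, 0, 5.2], [0, 0, 0, 0, -0.3, 0, 4.4], [0, 0, 0, 0.1, -0.3, 0.1, 3.6], [0, 0.004, 0, 0, -0.2, 0.1, 3.4], [0, 0.004, 0, 0, 0, 0.1, 3.4]]])

```text
time: 16.47
ee_pos: [0.54, 0.0883, 0.078]
tcp_rot: [-180.0, 0.2, -169.8]
wrist_force: [-3.5, 0.9, 7.5]
opening: 0.0359
```

Call:
servo_tool(moves=[[[0, 0.003, 0, 0.1, 0.3, 0, 4.2], [0, 0, 0, 0, 0.3, 0, 5], [0, 0, 0, 0, 0.3, 0, 5.8], [0, 0, 0, 0, 0.2, 0, 6.6], [0, 0, 0, 0, 0.2, 0, 7.2], [0, 0, 0, 0, 0, 0, 7.2]]])

```text
time: 16.97
ee_pos: [0.5362, 0.1013, 0.0769]
tcp_rot: [-179.9, -0.0, -169.9]
wrist_force: [0.4, -0.3, 0.5]
opening: 0.0719
```

```bash
python3 -c "
from h import *
to([.535,.1043,.072],-170)
cv2.imwrite('pics/w16.png',imaging.camera('wrist'))"
```

```text
now 16.9667 [0.5362 0.1013 0.0769] [-1.7990e+02 -5.0000e-02 -1.6986e+02] f [ 0.4 -0.3  0.5] m [-0.09  0.01 -0.04] op 0.0719 q [11.  4. -8. 78. -0.  1.]
turn rad [-0.002 -0.001  0.002] shift cm [0.07 0.32 0.49] rows>= 0.1
```

View pics/w16.png

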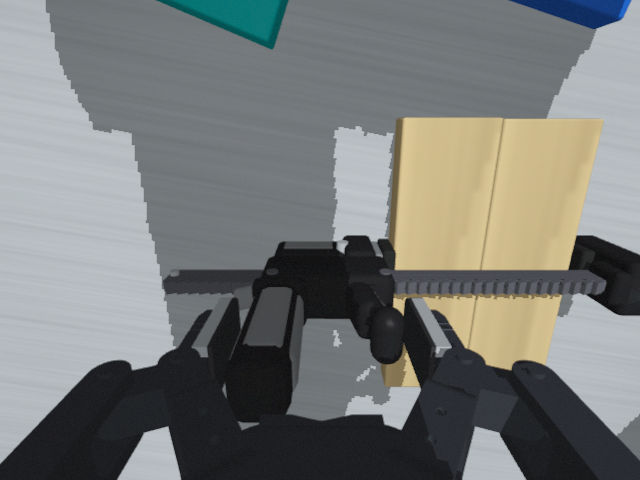

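Call:
servo_tool(moves=[[[0, 0, 0, 0, -0.2, 0.1, 6.0], [0, 0, 0, 0, -0.3, 0, 5.2], [0, 0, 0, 0.1, -0.3, 0, 4.4], [0, 0, 0, 0.1, -0.3, 0, 3.6], [0, 0.004, 0, 0, -0.1, 0, 3.4], [0, 0.004, 0, 0, 0, 0, 3.4]]])

```text
time: 17.52
ee_pos: [0.5389, 0.0878, 0.0802]
tcp_rot: [-179.9, -0.1, -169.9]
wrist_force: [-0.1, 2.5, 0.5]
opening: 0.0361
```

Call:
servo_tool(moves=[[[0, 0, 0, 0.1, 0.3, 0, 4.2], [0, 0, 0, 0, 0.3, 0, 5], [0, 0, 0, 0, 0.3, 0, 5.8], [0, 0, 0, 0, 0.3, 0, 6.6], [0, 0, 0, 0, 0.2, 0, 7.2], [0, 0, 0, 0, 0, 0, 7.2]]])

```text
time: 18.02
ee_pos: [0.5345, 0.1027, 0.0785]
tcp_rot: [-179.8, -0.3, -169.9]
wrist_force: [0.1, -0.2, 0.4]
opening: 0.072
```

```bash
python3 -c "
from h import *
to([.535,.1043,.072],-170)
cv2.imwrite('pics/w17.png',imaging.camera('wrist'))"
```

```text
now 18.0167 [0.5345 0.1027 0.0785] [-179.8    -0.27 -169.88] f [ 0.1 -0.2  0.4] m [-0.01 -0.01  0.01] op 0.072 q [11.  4. -8. 78. -0.  1.]
turn rad [-0.004 -0.005  0.002] shift cm [-0.08  0.15  0.65] rows>= 0.2
```

View pics/w17.png

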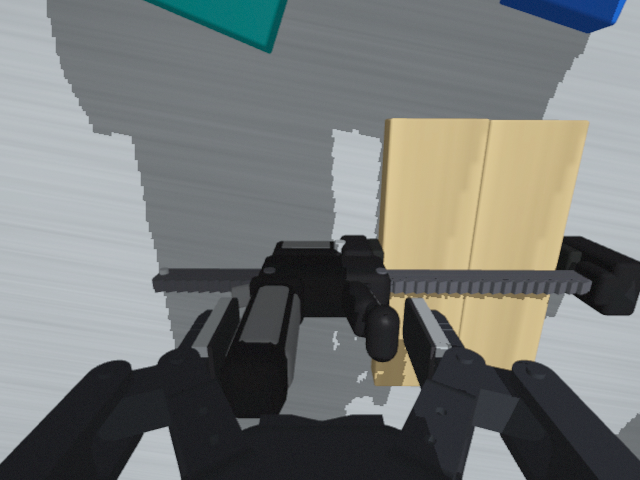

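Call:
servo_tool(moves=[[[0, 0, 0, 0, -0.1, 0.4, 6.4], [0, 0, 0, 0, -0.3, 0.2, 5.6], [0, 0, 0, 0, -0.3, 0, 4.8], [0, 0, 0, 0.1, -0.3, 0, 4], [0, 0.004, 0, 0.1, -0.2, 0, 3.4], [0, 0.004, 0, 0, -0.1, 0, 3.4], [0, 0, 0, 0, 0, 0, 3.4]]])

```text
time: 18.65
ee_pos: [0.5376, 0.0891, 0.0774]
tcp_rot: [-179.9, -0.2, -169.9]
wrist_force: [-0.3, 1.5, 3.4]
opening: 0.0489
```

Call:
servo_tool(moves=[[[0, 0, 0, 0.1, 0.3, 0, 4.2], [0, 0, 0, 0, 0.3, 0, 5], [0, 0, 0, 0, 0.3, 0, 5.8], [0, 0, 0, 0, 0.3, 0, 6.6], [0, 0, 0, 0, 0.2, 0, 7.2], [0, 0, 0, 0, 0, 0, 7.2]]])

```text
time: 19.15
ee_pos: [0.5336, 0.102, 0.0762]
tcp_rot: [-179.6, -0.3, -170.0]
wrist_force: [0.8, -0.2, 0.1]
opening: 0.0722
```

```bash
python3 -c "
from h import *
to([.535,.1043,.072],-170)
cv2.imwrite('pics/w18.png',imaging.camera('wrist'))"
```

```text
now 19.15 [0.5336 0.102  0.0762] [-179.56   -0.33 -170.  ] f [ 0.8 -0.2  0.1] m [ 0.04 -0.02  0.  ] op 0.0722 q [11.  4. -8. 78. -0.  1.]
turn rad [-0.008 -0.006  0.   ] shift cm [-0.18  0.21  0.42] rows>= 0.1
```

View pics/w18.png

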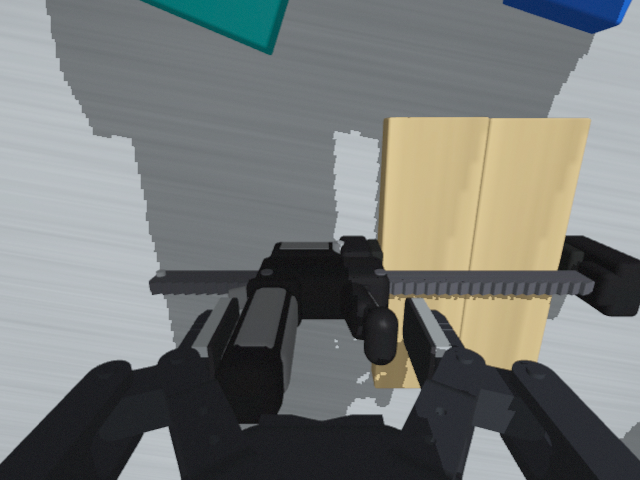

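Call:
servo_tool(moves=[[[0.003, 0, 0, 0, -0.1, 0.2, 6.4], [0, 0, 0, 0, -0.3, 0.1, 5.6], [0, 0, 0, 0, -0.3, 0, 4.8], [0, 0, 0, 0.1, -0.2, 0, 4], [0, 0, 0, 0, 0, 0, 3.4], [0, 0, 0, 0, 0, 0, 3.4], [0, 0, 0, 0, 0, 0, 3.4], [0, 0, 0, 0, 0, 0, 3.4]]])

```text
time: 19.87
ee_pos: [0.5366, 0.0922, 0.0784]
tcp_rot: [-179.3, 0.1, -170.0]
wrist_force: [-0.1, -1.0, 0.8]
opening: 0.0495
```

Call:
servo_tool(moves=[[[0, 0, 0, 0, 0.3, 0, 5.6], [0, 0, 0, 0, 0.3, 0, 6.4], [0, 0, 0, 0, 0.3, 0, 7.2], [0, 0, 0, 0, 0.2, 0, 8], [0, 0, 0, 0, 0, 0, 8.5], [0, 0, 0, 0, 0, 0, 8.5]]])

```text
time: 20.37
ee_pos: [0.5338, 0.1038, 0.0767]
tcp_rot: [-179.1, -0.0, -170.0]
wrist_force: [0.1, -0.4, -0.1]
opening: 0.0848
```

```bash
python3 -c "
from h import *
to([.535,.1043,.072],-170)
cv2.imwrite('pics/w19.png',imaging.camera('wrist'))"
```

```text
now 20.3667 [0.5338 0.1038 0.0767] [-1.7914e+02 -2.0000e-02 -1.6999e+02] f [ 0.1 -0.4 -0.1] m [-0.02 -0.04  0.05] op 0.0848 q [11.  4. -8. 78. -1.  1.]
turn rad [-0.015 -0.     0.   ] shift cm [-0.12  0.04  0.47] rows>= 0.1
```

View pics/w19.png

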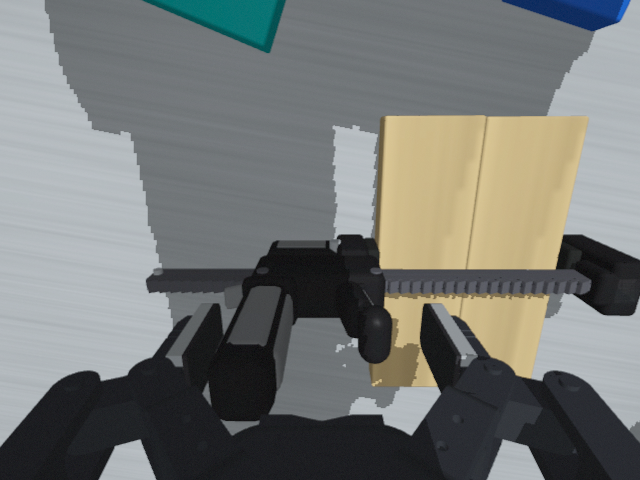

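Call:
servo_tool(moves=[[[0, 0, 0, 0, -0.3, -0.2, 8.5], [0, 0, 0, 0, 0, -1, 8.5], [0, 0, 0, 0, 0, -1.8, 8.5], [0, 0, 0, 0, 0, -2, 8.5], [0, 0, 0, 0, 0, -2, 8.5], [0, 0, 0, 0, 0, -2, 8.5], [0, 0, 0, 0, 0, -2, 8.5], [0, 0, 0, 1, 1, -2, 8.5], [0, 0, 0, 2, 2, 0, 8.5], [0, 0, 0, 2, 3, 0, 8.5], [0, 0, 0, 0, 1, 0, 8.5], [0, 0, 0, 0, 0, 0, 8.5]]])

```text
time: 21.42
ee_pos: [0.4712, 0.1619, 0.2212]
tcp_rot: [-179.2, 0.3, -170.3]
wrist_force: [1.4, 0.1, -0.0]
opening: 0.0851
```

```bash
python3 -c "
from h import *
import pickle
to([.535,.1043,.2],-170)
pickle.dump(imaging.calibration('wrist'),open('w20.pkl','wb'))
cv2.imwrite('pics/w20.png',imaging.camera('wrist'))
b=imaging.camera('scene');cv2.imwrite('pics/s20.png',b)
cv2.imwrite('pics/s20c.png',cv2.resize(b[150:290,270:450],(720,560),interpolation=2))"
```

```text
now 21.4167 [0.4712 0.1619 0.2212] [-179.18    0.34 -170.32] f [ 1.4  0.1 -0. ] m [-0.02 -0.05 -0.01] op 0.0851 q [19. -3.  1. 94. -1. 10.]
turn rad [-0.014  0.006 -0.006] shift cm [-5.31 -6.72  2.25] rows>= 2.2
```

View pics/w20.png

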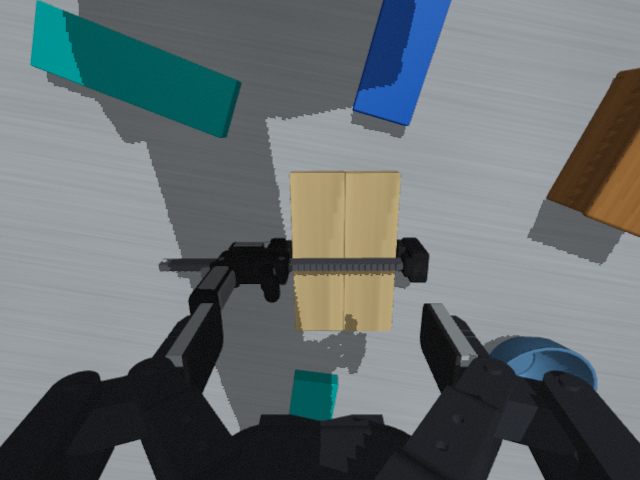

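View pics/s20c.png

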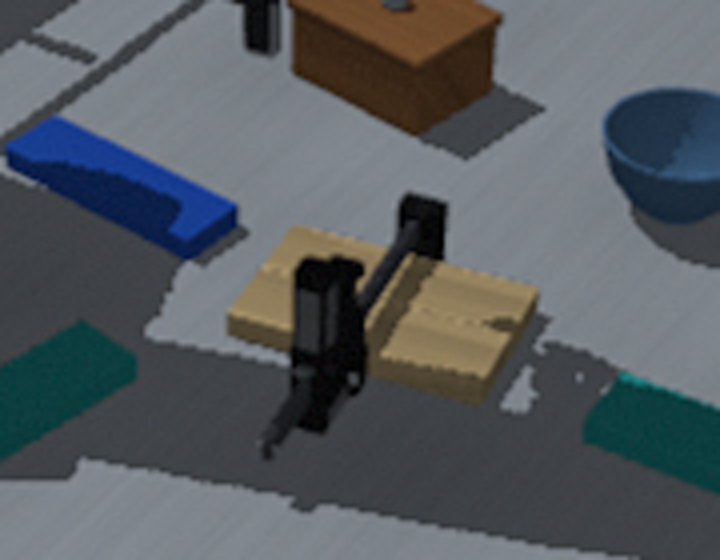

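```bash
python3 -c "
import cv2
s=cv2.imread('pics/w20.png')
cv2.imwrite('pics/w20c.png',cv2.resize(s[160:340,260:440],(720,600) and (600,600),interpolation=2))"
```

```text
(no output)
```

View pics/w20c.png

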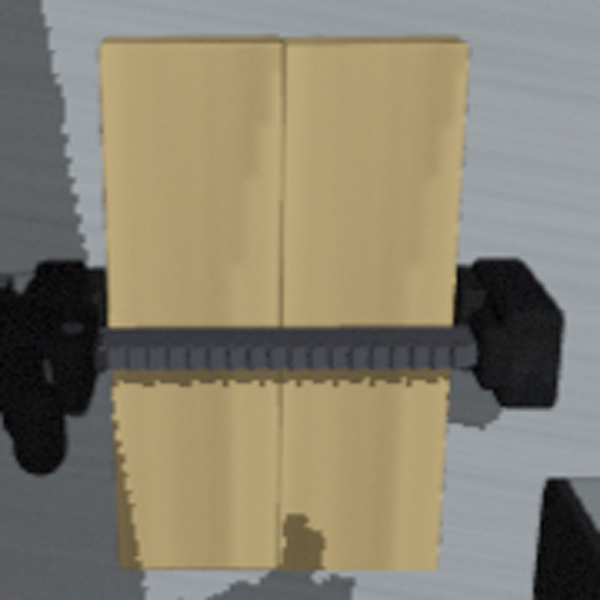

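```bash
python3 -c "
import cv2,numpy as np
s=cv2.imread('pics/w19.png');a=s[105:180,450:520];b=s[290:390,435:505]
cv2.imwrite('pics/w19c.png',np.hstack([cv2.resize(a,(400,430),interpolation=0),cv2.resize(b,(301,430),interpolation=0)]))"
```

```text
(no output)
```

View pics/w19c.png

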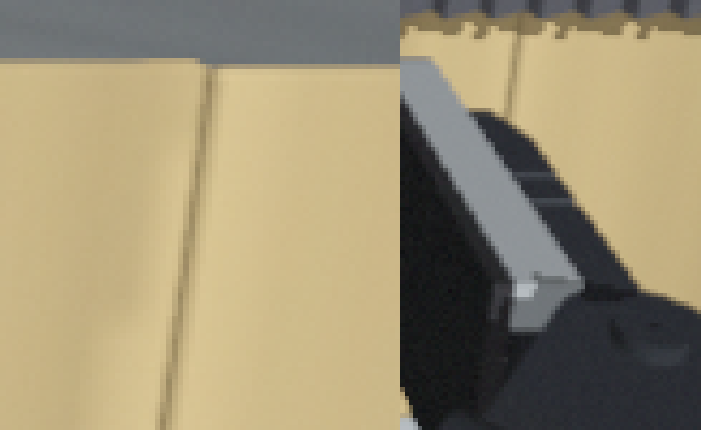

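```bash
python3 -c "
from h import *
bot.job_done(); print(bot.get_obs()['time'])"
```

```text
the job is handed in; nothing more can be done
the job is handed in; nothing more can be done
```

The clamp is standing upright across the middle of the pale wooden board and holds it by itself. I handed the job in at about 21.5 s of the 54 s allowed.

- **Moving the clamp:** I carried it by its grip, turned it about 100° and stood it over the board, with the head on the robot's right-hand side.
- **Squeezing:** At 25 N, the first six squeezes ran all the way home. The last two stalled at about 49 mm across grip and trigger, roughly 0.24 rad, which is inside the 0.2 to 0.3 rad "firm" range. I then let go and backed off.
- **Last checks:**
  - The close-up pictures show the split shut, with only a thin wood-coloured line of even width along what was visible.
  - Both pads are against the long edges and the bar is level.
  - The gripper is clear at about 0.22 m height, with close to zero contact force.
  - The bowl and salt box look untouched in the final pictures. The bottle is outside the last views I checked, but the arm never went near it after the pickup.
- **Slight disagreements:**
  - The two halves look about 1 mm out of line end to end, judged only by eye.
  - The finger opening read 35 to 36 mm at home instead of the stated 37 mm, so the stall angle may be nearer 0.22 rad, still in range.

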